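Lift a spiny cactus over its new pot with tongs

ROBOT

A 6-joint arm with a two-finger parallel gripper is mounted at the origin on the work surface. World frame = base frame: x ahead of the robot, y to its left, z up, the work surface at z = 0. Lengths are in m, angles in rad, forces in N, time in s.
With the tool pointing down it reaches from about 0.375 to 0.975 m from the base axis. Payload 3.8 kg.
Tool frame: the origin (TCP) lies at the very end of the fingers, on their centre line; the grasp point (between the pads) lies 19 mm behind it; z points along the fingers, x is the direction in which the jaws open and shut, and the axes are right-handed (so a half turn about z gives the same grasp; the last joint's range is limited). The gripper opens to 88 mm and grips with 3 to 60 N. Pads are 18 mm wide; open, the fingers measure 123 mm over their backs; the gripper's body (75 mm by 187 mm) begins 45 mm behind the grasp point.
Start: joints at [-1.201, 0.264, 1.604, -0, 1.274, -0.037], TCP at [0.267, -0.62, 0.239] pointing down, gripper open.
Joint ranges: [-2.63, 2.63], [-0.94, 2.18], [0.31, 2.57], [-1.31, 4.45], [0, 2.66], [-2.55, 2.55]. Speed limits (rad/s): [2.57, 2.57, 3.14, 3.14, 3.14, 3.14].

INTERFACE

Orientations are given as a unit quaternion [x, y, z, w].
In Python, from rig import * gives the robot as it stands. The module is installed in compiled form; this text tells all that it offers.
- The arm moves only by the tool step_arm, never from a script. Its argument "rows" is a list that holds one entry, the list of rows, each a list of 7 numbers: the turn, a rotation vector about the tool's x, y, z in rad, then the shift along the tool's x, y, z in mm, then the opening, from 0 (shut) to 1 (fully open). A call has exactly 10 rows; each row shifts and turns the commanded pose from where the row before left it, along the tool's axes as they then stand; what a row does not reach is not made up. A row lasts 1/12 s, in which the tool goes at most 41.7 mm and 7.16 degrees, less where a joint would pass 70% of its speed; a pose out of reach is approached as far as the arm can. A call with a gripper value outside its range is refused whole. The fingers move at their own pace and stop on an object; "grip_force" is the grip in N (left out, the last holds). Time passes only in rows, so rows that do not move let the fingers close, or fill a call up. It gives the time, the measured TCP pose, the force and the opening at its end, in the units of the state.
- observe(): the state, without advancing time (a new reading comes with each control period).
- capture(name): name is "scene" or "top" or "wrist"; returns a dict with "frame" (480x640x3 uint8, red, green, blue), "intrinsics" (3x3 intrinsics, pixels), "k1" (the pictures are not rectified: a ray, as slopes to the right and down, at radius r is drawn at 1 + k1 r^2 times it, then the intrinsics apply), "rvec" (rotation vector, rad) and "tvec" (3), from world to camera coordinates, as OpenCV has them; the wrist camera has in their place "hand_eye" (4x4, takes a point from camera to tool coordinates, whose origin is the TCP and whose axes are the tool frame's). Camera axes: x right, y down, z forward; pixel columns grow to the right and rows downward; lengths in m; the calibration is good to about 2 mm. A picture is of the moment at which its call begins: read the wrist's pose just before it. There is no depth.
- finish_job(): hands the job in, once; it reports no verdict.
The state is a dict: "time": time; "q": joint angles; "dq": joint speeds; "joint_torque": joint torques, N m; "ee_pos": TCP position; "orientation": TCP orientation; "wrist_force": force on the tool from outside, world axes, zero at the start; "torque": the same for the moment, N m; "opening": finger opening in m.
Only numpy, scipy, OpenCV 4.12 (cv2) and the standard library are available. Lean on these libraries where they do the work, as an engineer would, in place of code of your own. Each camera call takes 0.05 s, during which the arm holds its last target.

TASK

Get ready to pot up the little cactus: first push the round clay pot across the table, without lifting or tipping it, until it stands in the middle of the round cork mat. Then take the tongs, close them on the cactus on its wooden stand, lift it and hold it upright over the middle of the pot, with its roots at least 3 cm above the pot's rim; finish while still holding it there in the tongs. The cactus is spiny, so never touch it with the gripper itself, and leave the other pots and the bottle where they are.

Things in the scene. Friction and masses are not known exactly. Their poses are not given: they have to be found in the camera images.
- mat_center (a point): Round cork mat, 200 mm across and 1 mm thin, lying flat on the table (no step to speak of); this point is its centre, at table height.
- pot_rim (a point): Centre of the rim (top) of the loose empty round clay pot, about 0.45 kg, standing on the table: 50 mm tall, 120 mm across at the rim, 112 mm at half height, 92 mm at the foot, wall 5 mm. z is its axis, up. It slides when pushed low against its side.
- cactus_center (a point): Centre of the straight part of the small barrel cactus: loose upright ribbed cylinder, 32 mm across, straight from 14 mm below to 14 mm above this point; top 24 mm above, root ball 25 mm across with flat foot 32 mm below. About 45 g. It stands on a dark wooden block, 80 x 80 x 20 mm high, fixed to the table, the block sides square to the table within 0.15 rad. z up along its axis.
- tongs_grip (a point): Grip point of the loose steel tongs lying flat on the table: on their midline, half-way up (11 mm above the table), between black rubber sleeves. x points along the tongs to the tips, y to their left, z up. Here they are 56 mm wide over the outside at rest, 40 mm when the strips are parallel (just closed on the cactus), 30 mm fully shut. 105 g, balanced near this point.
- tongs_tips (a point): Place between the tips where an item belongs: on the midline, half-way up, 83 mm ahead of the grip point, 17 mm short of the ends. Same axes as the grip point. Free gap between the strips here: 62 mm at rest, 49 mm when squeezed to 49 mm outside width at the grip point, 32 mm when parallel.
- tongs: The tongs; origin under the grip point. Two upright flat strips, 195 long, 22 high, 4 mm thick, hinged at a 32 mm wide block 95 mm behind the grip point, opening sideways, sprung open against a stop: they begin to close at 8 N a side and need 11 N to be parallel. Squeezed to 49 mm they can be lifted level and carried, still open at the tips.
- tongs_left: Left strip of the tongs (origin at its hinge, x along the strip towards its tip).
- tongs_right: Right strip of the tongs (origin at its hinge, x along the strip towards its tip).
- cactus: The cactus; origin under the middle of its foot, 32 mm below its centre, z up.
- mini_pot: Bystander: tiny glazed pot, 42 mm across, 34 mm tall, standing on the other 20 mm high wooden block, 85 mm or more from the cactus; origin under its foot.
- cup_pot: Bystander: white cup-shaped pot, 64 mm across, 55 mm tall, on the table; origin under its foot.
- sprayer: Bystander: closed green glass bottle, 64 mm across, 150 mm tall, on the table; origin under its foot.
- bowl_pot: Bystander: low green-grey glazed bowl, 100 mm across, 40 mm tall, on the table; origin under its foot.
- pot: The clay pot; origin under the middle of its foot, 50 mm below the rim's centre.
There are look-alikes about, which are no part of the job. What is shaped like the pot but purple or yellow is not meant.

How it is judged:
On the way, in this order (a step that is already met when the one before it is completed fails the run):
1. the clay pot has been pushed onto the middle of the cork mat and stands still, the cactus still on its stand (horizontal distance between pot_rim and mat_center below 0.035 m and linear speed of pot below 0.03 m/s and height (world z) of cactus_center below 0.06 m), for 0.2 s.
2. the cactus is lifted off its stand by the tongs (contact force between each of tongs_left, tongs_right and cactus above 0.5 N and contact force between the fingers and tongs above 1 N and height (world z) of cactus_center above 0.075 m), for 0.3 s.
At the end, for the whole second after the job is handed in: Pot upright, centre within 35 mm of the mat's centre; cactus gripped by both strips of the tongs, which the gripper holds; its centre within 35 mm of the pot's axis and 55 mm or more above the rim, upright within 0.5 rad, still, touching neither pot nor gripper (horizontal distance between pot_rim and mat_center below 0.035 m and angle between pot_rim's own z axis and vertical below 0.1 rad and contact force between each of tongs_left, tongs_right and cactus above 0.5 N and contact force between the fingers and tongs above 1 N and horizontal distance between cactus_center and pot_rim below 0.035 m and z of cactus_center in the frame of pot_rim above 0.055 m and angle between cactus_center's own z axis and vertical below 0.5 rad and contact force between cactus and pot below 0.05 N and contact force between the fingers and cactus below 0.05 N and linear speed of cactus below 0.05 m/s); the arm keeps its last pose, push and grip.
It fails at once if the gripper touches the cactus (contact force between the fingers and cactus above 0.3 N).
It fails at once if the pot is lifted or tipped (height (world z) of pot_rim above 0.07 m or angle between pot_rim's own z axis and vertical above 0.35 rad).
It fails at once if a bystander is moved by more than 30 mm (distance of any of mini_pot, cup_pot, sprayer, bowl_pot from where it was at the start of the episode above 0.03 m).
It also fails if it takes over 64 s, if anything falls off the work surface, if the arm or the gripper's body presses on something with over 40 N, if the wrist force passes 120 N, or if a joint passes its speed limit or range.

## Working session

There is one attempt and no reset: what is moved stays moved. The work goes in short steps, Python scripts to look and compute and a tool call to move; the robot and the scene stay as the last step left them, time stands still between calls to the robot, and variables do not carry over. Pictures are saved under pics/ and viewed, and the job is handed in when it is done.

Besides the shell and the picture viewer there is one more tool, called after "Request:" in YAML: its name, and indented under it one key for each argument. step_arm: Moves the arm, as the interface text tells. Its arguments: {"type":"object","properties":{"rows":{"type":"array","items":{"type":"array","items":{"type":"array","items":{"type":"number"}}}},"grip_force":{"type":"number"}},"required":["rows"]}

```bash
ls; mkdir -p pics; cat > h.py <<'E'
from rig import *
import numpy as np, cv2
from scipy.spatial.transform import Rotation as R
def snap(n,fn):
    c=capture(n); cv2.imwrite('pics/'+fn,c['frame'][:,:,::-1]); return c
E
python3 - <<'E'
from h import *
import pickle
o=observe(); print(o)
d={}
for n in("scene","top","wrist"):
    d[n]=snap(n,n+'0.png'); print(n,{k:v for k,v in d[n].items() if k!='frame'})
pickle.dump(d,open('cal.pkl','wb'))
E
```

```text
pics
{'time': 0.0, 'q': array([-1.20089685e+00,  2.64695020e-01,  1.60536152e+00,  3.42920137e-05,
        1.27370751e+00, -3.68793583e-02]), 'dq': array([ 0.0012604 ,  0.00018963, -0.00135014, -0.00167399, -0.00065192,
       -0.00059336]), 'joint_torque': array([ 2.42353322e-03, -5.02109277e+01, -3.56877565e+01,  7.31473812e-02,
        2.93473795e-02, -1.56505821e-04]), 'ee_pos': array([ 0.26683058, -0.61924906,  0.23743392]), 'orientation': array([ 8.35356862e-01, -5.49706953e-01, -8.74820113e-04, -6.43196133e-04]), 'wrist_force': array([ 0.03238651,  0.42711309, -0.44776256]), 'torque': array([-0.04810511, -0.00203683, -0.00956466]), 'opening': 0.08830771488932732}
scene {'intrinsics': array([[586.4825526 ,   0.        , 317.44147877],
       [  0.        , 586.4825526 , 235.06052664],
       [  0.        ,   0.        ,   1.        ]]), 'k1': -0.10013815841589728, 'rvec': array([ 2.15232573,  1.33435738, -0.4892785 ]), 'tvec': array([-0.29076889, -0.29265035,  1.40883926])}
top {'intrinsics': array([[551.55764394,   0.        , 334.19109524],
       [  0.        , 551.55764394, 238.34978269],
       [  0.        ,   0.        ,   1.        ]]), 'k1': -0.10841010101966038, 'rvec': array([ 2.15717723, -2.15038498,  0.12423221]), 'tvec': array([0.04271095, 0.54497534, 1.18097238])}
wrist {'intrinsics': array([[432.70196129,   0.        , 320.31320961],
       [  0.        , 432.70196129, 240.45465218],
       [  0.        ,   0.        ,   1.        ]]), 'k1': -0.05231990355895552, 'hand_eye': array([[ 9.99999856e-01,  2.21030678e-04,  4.88110078e-04,
         5.51035434e-05],
       [-3.51182884e-04,  9.58381237e-01,  2.85491297e-01,
        -7.34713408e-02],
       [-4.04693206e-04, -2.85491427e-01,  9.58381177e-01,
        -1.45787672e-01],
       [ 0.00000000e+00,  0.00000000e+00,  0.00000000e+00,
         1.00000000e+00]])}
```

View pics/scene0.png

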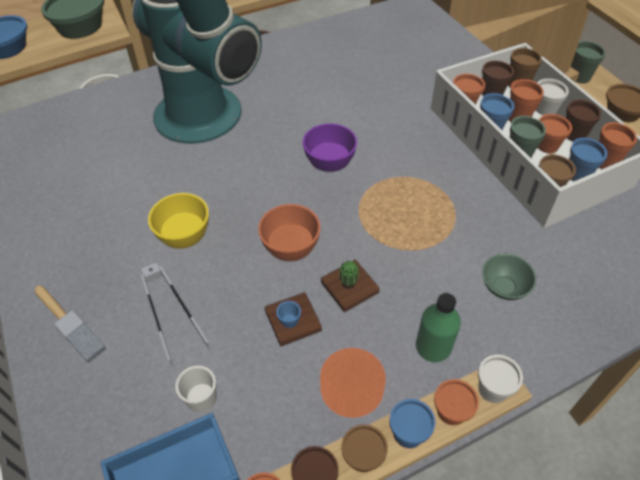

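View pics/top0.png

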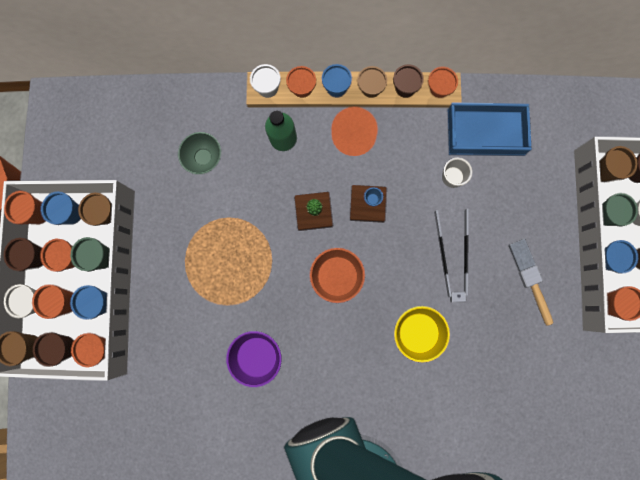

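View pics/wrist0.png

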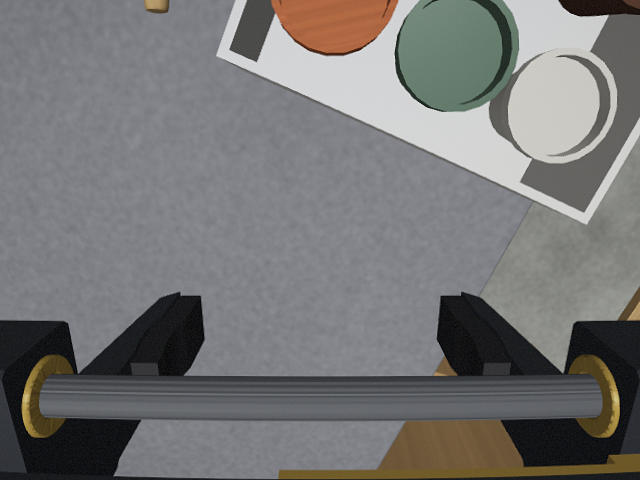

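The top view shows the mat at (229,261), pot (338,275), cactus (314,207), mini pot (372,197), and tongs with hinge (458,297) and tips (438,211)/(467,210). Measuring these.

```bash
cat >> h.py <<'E'
def ray(c,uv,o=None):
    K=c['intrinsics'];d=np.array([-0.,0,0,0,0]);
    p=(np.array(uv,float)-K[:2,2])/np.array([K[0,0],K[1,1]])
    s=p.copy()
    for _ in range(20): s=p/(1+c['k1']*(s@s))
    v=np.array([s[0],s[1],1.])
    if 'rvec' in c:
        Rm=cv2.Rodrigues(c['rvec'])[0]; return -Rm.T@c['tvec'],Rm.T@v
    H=c['hand_eye']; T=np.eye(4);T[:3,:3]=R.from_quat(o['orientation']).as_matrix();T[:3,3]=o['ee_pos']
    M=T@H; return M[:3,3],M[:3,:3]@v
def at(c,uv,z,o=None):
    a,d=ray(c,uv,o); return a+d*(z-a[2])/d[2]
def proj(c,X):
    Rm=cv2.Rodrigues(c['rvec'])[0]; p=Rm@np.array(X)+c['tvec']; s=p[:2]/p[2]; s=s*(1+c['k1']*(s@s))
    return s*c['intrinsics'][0,0]+c['intrinsics'][:2,2]
E
python3 - <<'E'
from h import *
import pickle
d=pickle.load(open('cal.pkl','rb'))
T=d['top'];S=d['scene']
np.set_printoptions(precision=4,suppress=True)
def blob(c,box,lo,hi):
    x0,y0,x1,y1=box; im=cv2.cvtColor(c['frame'],cv2.COLOR_RGB2HSV)[y0:y1,x0:x1]
    m=cv2.inRange(im,lo,hi); n,l,st,ce=cv2.connectedComponentsWithStats(m)
    i=1+np.argmax(st[1:,4]); 
    cs,_=cv2.findContours((l==i).astype(np.uint8),cv2.RETR_EXTERNAL,cv2.CHAIN_APPROX_NONE)
    h=cv2.convexHull(max(cs,key=cv2.contourArea))
    return h[:,0,:]+[x0,y0]
def circ(c,h,z):
    P=np.array([at(c,q,z)[:2] for q in h]); (cc,r)=cv2.minEnclosingCircle(P.astype(np.float32))
    A=np.c_[2*P,np.ones(len(P))]; s=np.linalg.lstsq(A,(P**2).sum(1),rcond=None)[0]
    return s[:2], np.sqrt(s[2]+s[:2]@s[:2]), cc,r
print('mat',circ(T,blob(T,(170,205,285,315),(8,70,120),(25,255,255)),.001))
print('matS',circ(S,blob(S,(350,170,465,255),(8,70,120),(25,255,255)),.001))
print('pot',circ(T,blob(T,(295,235,380,315),(3,110,60),(14,255,255)),.05))
print('potS',circ(S,blob(S,(250,200,330,270),(3,110,60),(14,255,255)),.05))
print('cactus top',at(T,(314,206),.065),'S',at(S,(349,262),.07))
for q in [(458,297),(438,212),(467,210),(451,298),(466,298)]: print('tongs',q,at(T,q,.022))
for q in [(152,268),(168,359),(207,344)]: print('tongsS',q,at(S,q,.022))
for q,n in [((373,197),'mini'),((457,172),'cup'),((281,130),'spr'),((199,153),'bowl')]: print(n,at(T,q,.04))
for q in [(295,196),(329,194),(332,227),(298,230)]: print('blk',at(T,q,.02))
im=T['frame'][:,:,::-1]
cv2.imwrite('pics/topz1.png',cv2.resize(im[180:320,280:500],None,fx=3.6,fy=3.6,interpolation=cv2.INTER_CUBIC))
cv2.imwrite('pics/scz1.png',cv2.resize(S['frame'][250:370,130:390,::-1],None,fx=3,fy=3,interpolation=cv2.INTER_CUBIC))
E
```

```text
mat (array([0.4977, 0.2855]), np.float64(0.09952202223979172), (0.49766936898231506, 0.2855083644390106), 0.10011216998100281)
matS (array([0.4955, 0.2852]), np.float64(0.09893556709274273), (0.4956101179122925, 0.285280704498291), 0.09941424429416656)
pot (array([0.4637, 0.0382]), np.float64(0.05872900938888167), (0.4637521803379059, 0.03818828985095024), 0.059159647673368454)
potS (array([0.4704, 0.0346]), np.float64(0.06248031951656083), (0.47142431139945984, 0.033488623797893524), 0.06752520799636841)
cactus top [0.6114 0.0881 0.065 ] S [0.5996 0.0939 0.07  ]
tongs (458, 297) [ 0.4167 -0.2291  0.022 ]
tongs (438, 212) [ 0.6065 -0.1881  0.022 ]
tongs (467, 210) [ 0.6114 -0.254   0.022 ]
tongs (451, 298) [ 0.4145 -0.2135  0.022 ]
tongs (466, 298) [ 0.4144 -0.2469  0.022 ]
tongsS (152, 268) [ 0.4152 -0.2262  0.022 ]
tongsS (168, 359) [ 0.6113 -0.2554  0.022 ]
tongsS (207, 344) [ 0.6136 -0.186   0.022 ]
mini [ 0.6365 -0.0412  0.04  ]
cup [ 0.6943 -0.2297  0.04  ]
spr [0.7905 0.1655 0.04  ]
bowl [0.7377 0.3507 0.04  ]
blk [0.6425 0.1332 0.02  ]
blk [0.6472 0.0566 0.02  ]
blk [0.5721 0.0495 0.02  ]
blk [0.5651 0.1255 0.02  ]
```

```bash
sleep 1
```

```text
(no output)
```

View pics/topz1.png

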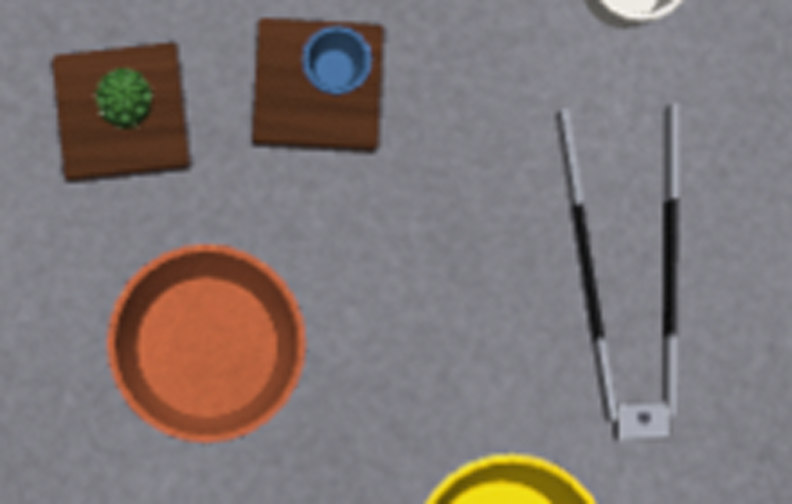

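View pics/scz1.png

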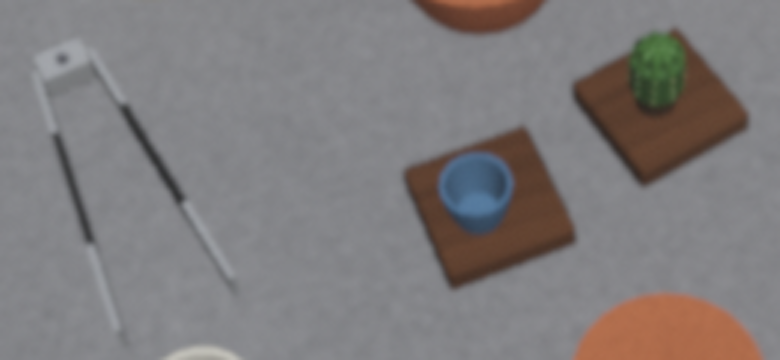

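```bash
python3 - <<'E'
from h import *
import pickle
d=pickle.load(open('cal.pkl','rb'))
T=d['top'];S=d['scene']
np.set_printoptions(precision=4,suppress=True)
for c,b in((T,(295,190,335,232)),(S,(325,250,375,300))):
    x0,y0,x1,y1=b
    m=cv2.inRange(cv2.cvtColor(c['frame'],cv2.COLOR_RGB2HSV)[y0:y1,x0:x1],(40,60,20),(85,255,255))
    y,x=np.nonzero(m); print(x.min()+x0,x.max()+x0,y.min()+y0,y.max()+y0,x.mean()+x0,y.mean()+y0,len(x))
for X in [(.607,.088),(.60,.09),(.605,.085)]:
    for z in(.020,.052,.076): print(X,z,proj(T,(*X,z)),proj(S,(*X,z)))
E
```

```text
307 321 199 214 313.9462365591398 206.63440860215053 186
340 357 261 284 348.6927536231884 272.7391304347826 345
(0.607, 0.088) 0.02 [314.9173 211.5571] [347.3542 282.1997]
(0.607, 0.088) 0.052 [314.2924 209.0488] [347.781  272.1162]
(0.607, 0.088) 0.076 [313.8018 207.0794] [348.1136 264.2277]
(0.6, 0.09) 0.02 [313.9995 214.6346] [346.5348 278.9716]
(0.6, 0.09) 0.052 [313.35   212.2053] [346.9396 268.8521]
(0.6, 0.09) 0.076 [312.8399 210.2978] [347.255  260.9374]
(0.605, 0.085) 0.02 [316.2469 212.4389] [345.3925 282.0028]
(0.605, 0.085) 0.052 [315.6568 209.9531] [345.7719 271.9174]
(0.605, 0.085) 0.076 [315.1935 208.0013] [346.0675 264.0276]
```

Request:
step_arm:
  rows:
    - [[0, 0, -0.115, 0, 0, 0, 0.7], [0, 0, -0.115, 0, 0, 0, 0.7], [0, 0, -0.115, 0, 0, 0, 0.7], [0, 0, -0.115, 0, 0, 0, 0.7], [0, 0, -0.115, 0, 0, 0, 0.7], [0, 0, -0.115, 0, 0, 0, 0.7], [0, 0, -0.115, 0, 0, 0, 0.7], [0, 0, -0.115, 0, 0, 0, 0.7], [0, 0, -0.115, 0, 0, 0, 0.7], [0, 0, 0, 0, 0, 0, 0.7]]

```text
time: 0.98
ee_pos: [0.267, -0.6196, 0.2382]
orientation: [0.998, -0.063, -0.0, -0.0]
wrist_force: [0.4, -0.5, 0.6]
opening: 0.0617
```

Request:
step_arm:
  rows:
    - [[0, 0, 0, 7.5, -38, 5, 0.7], [0, 0, 0, 7.5, -38, 5, 0.7], [0, 0, 0, 7.5, -38, 5, 0.7], [0, 0, 0, 7.5, -38, 5, 0.7], [0, 0, 0, 7.5, -38, 5, 0.7], [0, 0, 0, 7.5, -38, 5, 0.7], [0, 0, 0, 7.5, -38, 5, 0.7], [0, 0, 0, 7.5, -38, 5, 0.7], [0, 0, 0, 7.5, -38, 5, 0.7], [0, 0, 0, 7.5, -38, 5, 0.7]]

```text
time: 1.82
ee_pos: [0.3904, -0.2509, 0.1885]
orientation: [0.998, -0.067, 0.0, 0.0]
wrist_force: [1.5, -0.9, -0.8]
opening: 0.0614
```

Request:
step_arm:
  rows:
    - [[0, 0, 0, 7.5, -38, 5, 0.7], [0, 0, 0, 7.5, -38, 5, 0.7], [0, 0, 0, 7.5, -38, 5, 0.7], [0, 0, 0, 7.5, -38, 5, 0.7], [0, 0, 0, 7.5, -38, 5, 0.7], [0.12, 0, 0, 0, 0, 0, 0.7], [0.12, 0, 0, 0, 0, 0, 0.7], [0.12, 0, 0, 0, 0, 0, 0.7], [0, 0, 0, 0, 0, 0, 0.7], [0, 0, 0, 0, 0, 0, 0.7]]

```text
time: 2.65
ee_pos: [0.4514, -0.0702, 0.163]
orientation: [0.982, -0.066, 0.011, -0.178]
wrist_force: [0.2, 0.1, -0.1]
opening: 0.0617
```

```bash
python3 - <<'E'
from h import *
o=observe(); print(o['ee_pos'],R.from_quat(o['orientation']).as_matrix().round(3),o['q'].round(2))
snap('top','top1.png')
E
```

```text
[ 0.45144533 -0.07021359  0.16295611] [[ 0.991 -0.126  0.044]
 [-0.134 -0.928  0.348]
 [-0.003 -0.351 -0.936]] [-0.46 -0.03  2.12  0.36  1.2  -0.48]
```

View pics/top1.png

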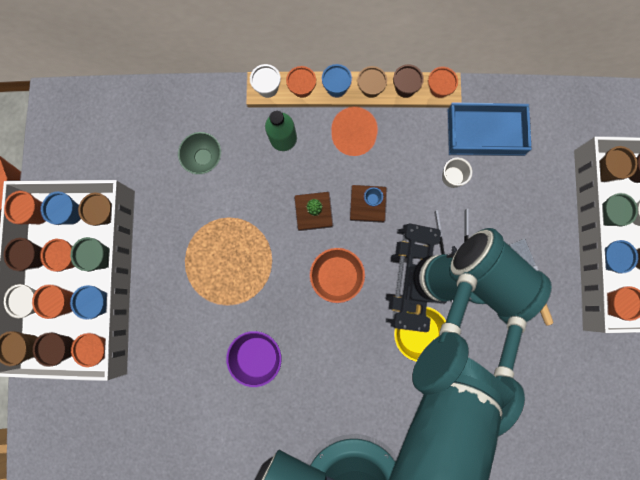

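Request:
step_arm:
  rows:
    - [[0, 0, 0, -1.5, -34.3, 12.9, 0.7], [0, 0, 0, 0, 10.5, 28, 0.7], [0, 0, 0, 0, 10.5, 28, 0.7], [0, 0, 0, 0, 10.5, 28, 0.7], [0, 0, 0, 0, 10.5, 28, 0.7], [0, 0, 0, 0, 5, 14, 0.7], [0, 0, 0, 0, 5, 14, 0.7], [0, 0, 0, 0, 0, 0, 0.7], [0, 0, 0, 0, 0, 0, 0.7], [0, 0, 0, 0, 0, 0, 0.7]]

```text
time: 3.53
ee_pos: [0.456, -0.0319, 0.0154]
orientation: [0.982, -0.063, 0.012, -0.178]
wrist_force: [0.6, 0.3, -0.2]
opening: 0.0618
```

```bash
python3 - <<'E'
from h import *
o=observe(); print(o['ee_pos'],R.from_quat(o['orientation']).as_matrix().round(3),o['wrist_force'])
snap('top','top2.png');snap('wrist','w2.png')
E
```

```text
[ 0.4560367  -0.03192841  0.01537953] [[ 0.992 -0.12   0.046]
 [-0.129 -0.928  0.348]
 [ 0.001 -0.351 -0.936]] [ 0.6368736   0.27989662 -0.2421373 ]
```

View pics/top2.png

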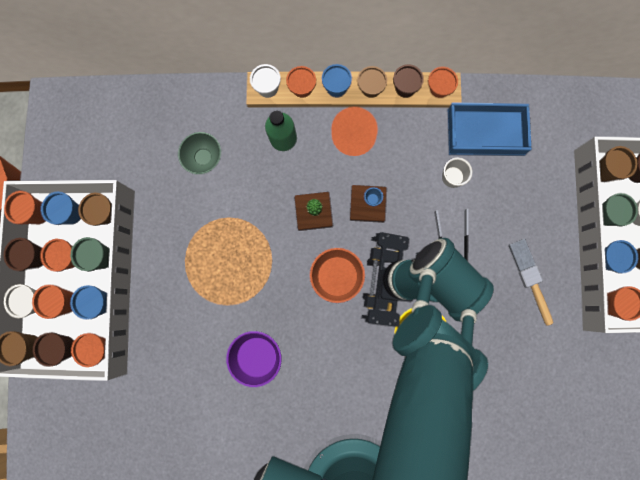

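View pics/w2.png

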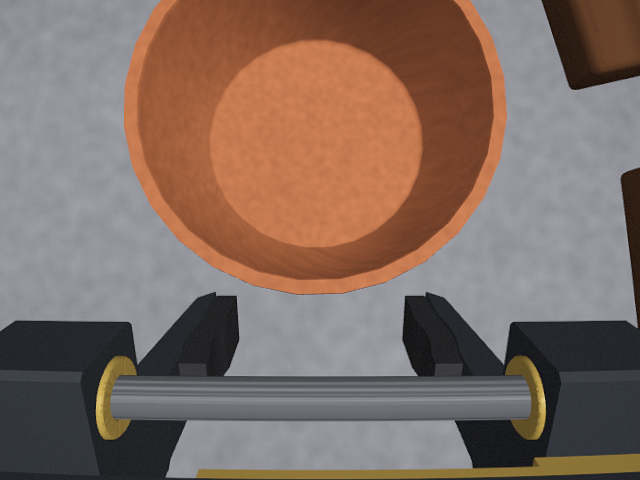

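Request:
step_arm:
  rows:
    - [[0, 0, 0, 0, 1, 3, 0.7], [0, 0, 0, 0, -4.7, 1.75, 0.7], [0, 0, 0, 0, -7, 2.6, 0.7], [0, 0, 0, 0, -9.4, 3.5, 0.7], [0, 0, 0, 0, -9.4, 3.5, 0.7], [0, 0, 0, 0, -9.4, 3.5, 0.7], [0, 0, 0, 0, -9.4, 3.5, 0.7], [0, 0, 0, 0, -7, 2.6, 0.7], [0, 0, 0, 0, -4.7, 1.75, 0.7], [0, 0, 0, 0, 0, 0, 0.7]]

```text
time: 4.47
ee_pos: [0.4634, 0.0342, 0.0115]
orientation: [0.982, -0.063, 0.011, -0.179]
wrist_force: [-0.1, -1.0, 0.2]
opening: 0.0616
```

```bash
python3 - <<'E'
from h import *
o=observe(); print(o['ee_pos'],R.from_quat(o['orientation']).as_matrix().round(3),o['wrist_force'])
snap('wrist','w3.png');snap('scene','s3.png')
E
```

```text
[0.46342946 0.03421167 0.01147022] [[ 0.992 -0.119  0.044]
 [-0.127 -0.928  0.35 ]
 [-0.001 -0.353 -0.936]] [-0.09324971 -0.97550174  0.20663298]
```

View pics/w3.png

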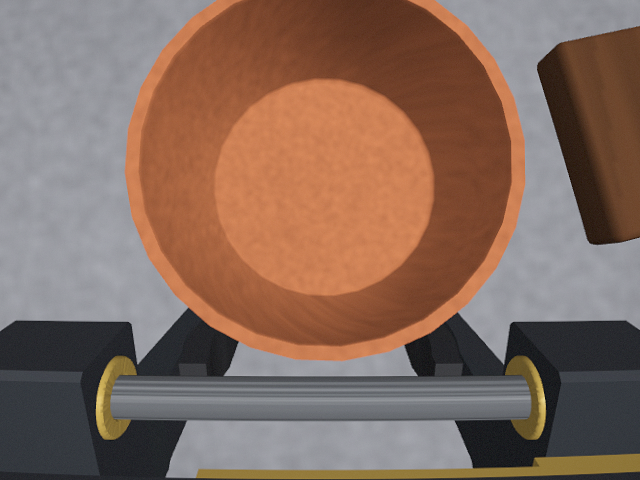

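View pics/s3.png

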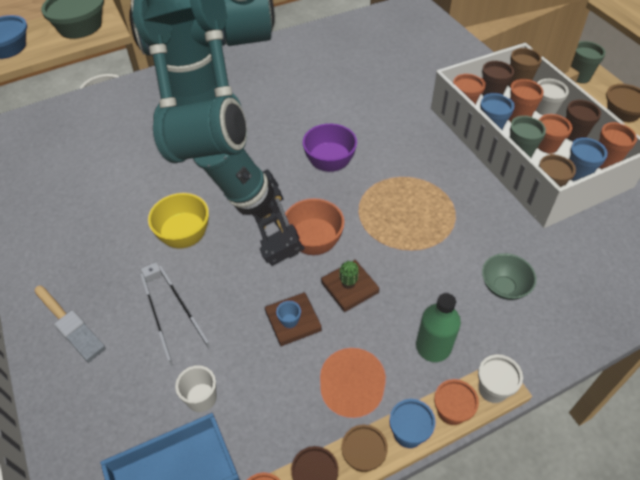

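Request:
step_arm:
  rows:
    - [[0, 0, 0, 0, -4.7, 1.75, 0.7], [0, 0, 0, 0, -7, 2.6, 0.7], [0, 0, 0, 0, -9.4, 3.5, 0.7], [0, 0, 0, 0, -9.4, 3.5, 0.7], [0, 0, 0, 0, -9.4, 3.5, 0.7], [0, 0, 0, 0, -9.4, 3.5, 0.7], [0, 0, 0, 0, -9.4, 3.5, 0.7], [0, 0, 0, 0, -9.4, 3.5, 0.7], [0, 0, 0, 0, -9.4, 3.5, 0.7], [0, 0, 0, 0, -9.4, 3.5, 0.7]]

```text
time: 5.4
ee_pos: [0.4753, 0.1259, 0.0116]
orientation: [0.982, -0.063, 0.011, -0.179]
wrist_force: [0.0, -1.5, -2.9]
opening: 0.062
```

Request:
step_arm:
  rows:
    - [[0, 0, 0, 0, -9.4, 3.5, 0.7], [0, 0, 0, 0, -9.4, 3.5, 0.7], [0, 0, 0, 0, -9.4, 3.5, 0.7], [0, 0, 0, 0, -9.4, 3.5, 0.7], [0, 0, 0, 0, -9.4, 3.5, 0.7], [0, 0, 0, 0, -9.4, 3.5, 0.7], [0, 0, 0, 0, -7, 2.6, 0.7], [0, 0, 0, 0, -4.7, 1.75, 0.7], [0, 0, 0, 0, 0, 0, 0.7], [0, 0, 0, 0, 0, 0, 0.7]]

```text
time: 6.23
ee_pos: [0.4853, 0.1973, 0.0125]
orientation: [0.982, -0.063, 0.012, -0.179]
wrist_force: [0.6, -0.7, 0.4]
opening: 0.0613
```

```bash
cat > potm.py <<'E'
from h import *
np.set_printoptions(precision=4,suppress=True)
import sys
o=observe(); print(o['ee_pos'],o['wrist_force'],o['time'])
c=snap('top',sys.argv[1]+'t.png'); w=snap('wrist',sys.argv[1]+'w.png')
m=cv2.inRange(cv2.cvtColor(c['frame'],cv2.COLOR_RGB2HSV),(3,110,60),(9,255,255)); m[:,:170]=0;m[:200]=0;m[320:]=0;m[:,380:]=0
n,l,st,ce=cv2.connectedComponentsWithStats(m); i=1+np.argmax(st[1:,4]); print(st[i],ce[i])
x,y,W,H,_=st[i]
a=at(c,(x,y+H/2),.05);b=at(c,(x+W,y+H/2),.05);e=at(c,(x+W/2,y),.05);f=at(c,(x+W/2,y+H),.05)
print(a,b,e,f)
E
python3 potm.py p4
```

```text
[0.4853 0.1973 0.0125] [ 0.6325 -0.7071  0.3935] 6.2333
[ 214  235   50   53 2114] [238.7044 260.7862]
[0.4913 0.3058 0.05  ] [0.4919 0.1963 0.05  ] [0.5497 0.2523 0.05  ] [0.4342 0.2496 0.05  ]
```

View pics/p4t.png

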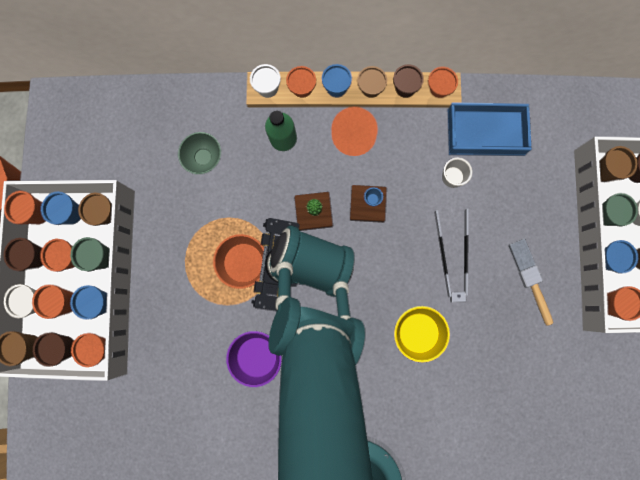

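View pics/p4w.png

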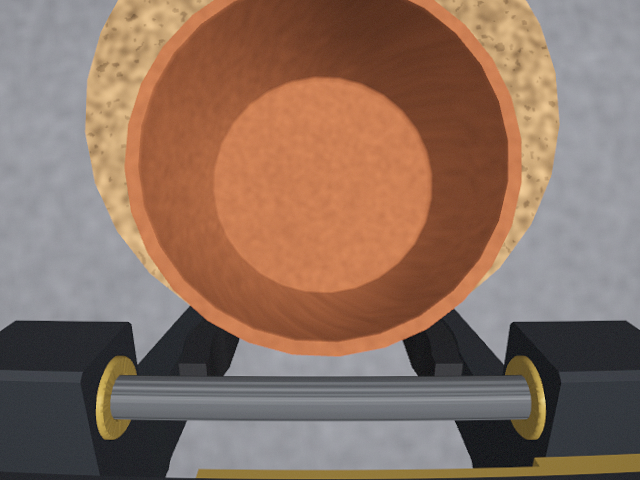

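Request:
step_arm:
  rows:
    - [[0, 0, 0, 0, -4.7, 1.75, 0.7], [0, 0, 0, 0, -7, 2.6, 0.7], [0, 0, 0, 0, -7, 2.6, 0.7], [0, 0, 0, 0, -7, 2.6, 0.7], [0, 0, 0, 0, -6, 2.25, 0.7], [0, 0, 0, 0, -4.7, 1.75, 0.7], [0, 0, 0, 0, 0, 0, 0.7], [0, 0, 0, 0, 0, 0, 0.7], [0, 0, 0, 0, 0, 0, 0.7], [0, 0, 0, 0, 0, 0, 0.7]]

```text
time: 7.17
ee_pos: [0.49, 0.2354, 0.0123]
orientation: [0.982, -0.063, 0.012, -0.179]
wrist_force: [0.1, -0.6, -0.1]
opening: 0.0612
```

```bash
python3 potm.py p5
```

```text
[0.49   0.2354 0.0123] [ 0.0757 -0.6194 -0.1391] 7.1667
[ 196  233   50   53 2072] [221.1168 258.4952]
[0.4955 0.3457 0.05  ] [0.496  0.2357 0.05  ] [0.554  0.2922 0.05  ] [0.4382 0.289  0.05  ]
```

View pics/p5t.png

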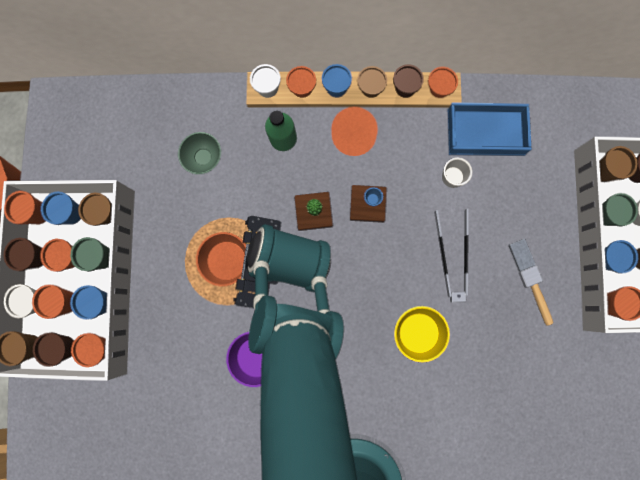

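Request:
step_arm:
  rows:
    - [[0, 0, 0, 0, 10, -3.75, 0.7], [0, 0, 0, 0, 20, -7.5, 0.7], [0, 0, 0, 0, 10, -3.75, 0.7], [0, 0, 0, 0, -12, -32, 0.7], [0, 0, 0, 0, -12, -32, 0.7], [0, 0, 0, 0, -12, -32, 0.7], [0, 0, 0, 0, -12, -32, 1], [-0.12, 0, 0, 0, 0, 0, 1], [-0.12, 0, 0, 0, 0, 0, 1], [-0.12, 0, 0, 0, 0, 0, 1]]

```text
time: 8.1
ee_pos: [0.4862, 0.1911, 0.1515]
orientation: [0.998, -0.067, 0.003, 0.002]
wrist_force: [-1.5, 0.3, 0.0]
opening: 0.0863
```

Request:
step_arm:
  rows:
    - [[0, 0, 0.117, 0, 0, 0, 1], [0, 0, 0.117, 0, 0, 0, 1], [0, 0, 0.117, 0, 0, 0, 1], [0, 0, 0.117, 0, 0, 0, 1], [0, 0, 0.117, 0, 0, 0, 1], [0, 0, 0.117, 0, 0, 0, 1], [0, 0, 0.117, 0, 0, 0, 1], [0, 0, 0.117, 0, 0, 0, 1], [0, 0, 0.117, 0, 0, 0, 1], [0, 0, 0.117, 0, 0, 0, 1]]

```text
time: 8.93
ee_pos: [0.4842, 0.1919, 0.1487]
orientation: [0.794, -0.608, -0.0, 0.0]
wrist_force: [-0.4, 0.2, -0.0]
opening: 0.088
```

Request:
step_arm:
  rows:
    - [[0, 0, 0.117, 0, 0, 0, 1], [0, 0, 0.117, 0, 0, 0, 1], [0, 0, 0, 0, 0, 0, 1], [0, 0, 0, 0, 0, 0, 1], [0, 0, 0, 0, 0, 0, 1], [0, 0, 0, 0, 0, 0, 1], [0, 0, 0, 0, 0, 0, 1], [0, 0, 0, 0, 0, 0, 1], [0, 0, 0, 0, 0, 0, 1], [0, 0, 0, 0, 0, 0, 1]]

```text
time: 9.77
ee_pos: [0.4844, 0.1928, 0.1489]
orientation: [0.72, -0.693, -0.0, 0.0]
wrist_force: [-0.1, -0.1, -0.1]
opening: 0.088
```

```bash
python3 - <<'E'
from h import *
o=observe(); print(o['ee_pos'],R.from_quat(o['orientation']).as_matrix().round(3),o['q'])
E
python3 potm.py p6
```

```text
[0.48441214 0.19276957 0.14885108] [[ 0.038 -0.999 -0.   ]
 [-0.999 -0.038  0.   ]
 [-0.     0.    -1.   ]] [3.30942214e-01 4.94678128e-02 2.02408997e+00 2.39328520e-05
 1.06807787e+00 1.86349403e+00]
[0.4844 0.1928 0.1489] [-0.1233 -0.0715 -0.0662] 9.7667
[205 274  38  12 259] [224.0347 279.4749]
[0.451  0.3245 0.05  ] [0.4515 0.2413 0.05  ] [0.4643 0.2831 0.05  ] [0.4383 0.2824 0.05  ]
```

View pics/p6t.png

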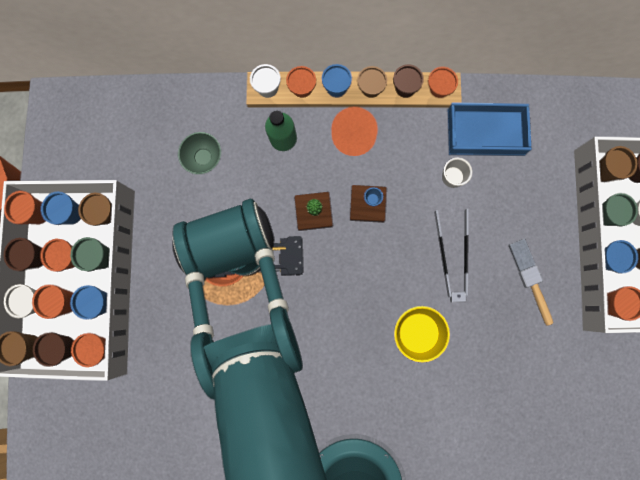

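Request:
step_arm:
  rows:
    - [[0, 0, 0, 20, -1, 0, 1], [0, 0, 0, 41, -1, 0, 1], [0, 0, 0, 41, -1, 0, 1], [0, 0, 0, 41, -1, 0, 1], [0, 0, 0, 41, -1, 0, 1], [0, 0, 0, 41, -1, 0, 1], [0, 0, 0, 41, -1, 0, 1], [0, 0, 0, 41, -1, 0, 1], [0, 0, 0, 41, -1, 0, 1], [0, 0, 0, 41, -1, 0, 1]]

```text
time: 10.7
ee_pos: [0.5089, -0.1977, 0.1491]
orientation: [0.72, -0.694, 0.0, -0.0]
wrist_force: [0.9, -0.6, -0.5]
opening: 0.0877
```

Request:
step_arm:
  rows:
    - [[0, 0, 0, 30, -1, 0, 1], [0, 0, 0, 0, 0, 0, 1], [0, 0, 0, 0, 0, 0, 1], [0, 0, 0, 0, 0, 0, 1], [0, 0, 0, 0, 0, 0, 1], [0, 0, 0, 0, 0, 0, 1], [0, 0, 0, 0, 0, 0, 1], [0, 0, 0, 0, 0, 0, 1], [0, 0, 0, 0, 0, 0, 1], [0, 0, 0, 0, 0, 0, 1]]

```text
time: 11.53
ee_pos: [0.5113, -0.2251, 0.1489]
orientation: [0.721, -0.693, 0.0, -0.0]
wrist_force: [0.4, -0.4, -0.4]
opening: 0.0881
```

```bash
python3 - <<'E'
from h import *
o=observe(); print(o['ee_pos'],R.from_quat(o['orientation']).as_matrix().round(3))
import pickle
c=snap('wrist','w7.png'); pickle.dump((o,c),open('w7.pkl','wb'))
E
```

```text
[ 0.51133428 -0.2251282   0.14894914] [[ 0.039 -0.999  0.   ]
 [-0.999 -0.039 -0.   ]
 [ 0.    -0.    -1.   ]]
```

View pics/w7.png

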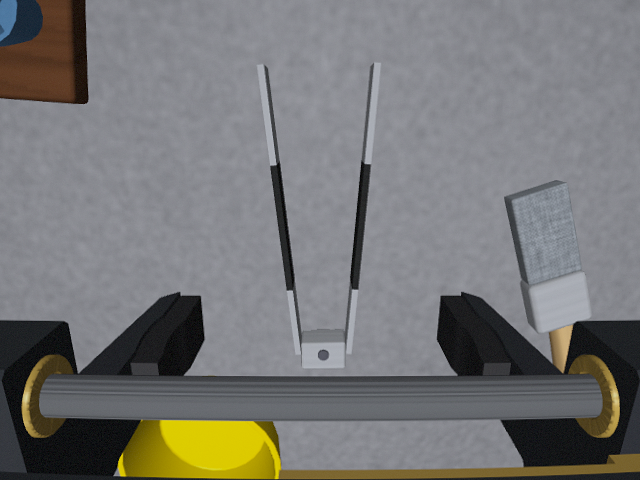

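```bash
python3 - <<'E'
from h import *
import pickle
o,c=pickle.load(open('w7.pkl','rb'))
Rm=R.from_quat(o['orientation']).as_matrix()
P={n:at(c,q,.022,o) for n,q in dict(tl=(262,67),tr=(376.5,65),sl0=(275,165),sl1=(289.5,290),sr0=(367.5,164),sr1=(354.5,290),b=(323,335)).items()}
for k,v in P.items(): print(k,v,(Rm.T@(v-o['ee_pos'])*1000).round(1))
tip=(P['tl']+P['tr'])/2; s0=(P['sl0']+P['sr0'])/2;s1=(P['sl1']+P['sr1'])/2
for v in (tip,s0,s1,(s0+s1)/2): print(v,(Rm.T@(v-o['ee_pos'])*1000).round(1))
E
```

```text
tl [ 0.60948816 -0.18698914  0.022     ] [-34.3 -99.5 127. ]
tr [ 0.61324327 -0.25471109  0.022     ] [  33.5 -100.7  127. ]
sl0 [ 0.55185217 -0.1954029   0.022     ] [-28.2 -41.6 127. ]
sl1 [ 0.46765921 -0.20607119  0.022     ] [-20.7  42.9 126.9]
sr0 [ 0.55472332 -0.2532695   0.022     ] [ 29.8 -42.3 127. ]
sr1 [ 0.4693639  -0.25033809  0.022     ] [ 23.6  42.9 126.9]
b [ 0.43422758 -0.2302818   0.022     ] [  2.2  77.3 126.9]
[ 0.61136571 -0.22085011  0.022     ] [  -0.4 -100.1  127. ]
[ 0.55328775 -0.2243362   0.022     ] [  0.8 -41.9 127. ]
[ 0.46851155 -0.22820464  0.022     ] [  1.4  42.9 126.9]
[ 0.51089965 -0.22627042  0.022     ] [  1.1   0.5 126.9]
```

Request:
step_arm:
  rows:
    - [[0, 0, 0, 1, 0, 20, 1], [0, 0, 0, 0, 0, 30, 1], [0, 0, 0, 0, 0, 30, 1], [0, 0, 0, 0, 0, 30, 1], [0, 0, 0, 0, 0, 20, 1], [0, 0, 0, 0, 0, 10, 1], [0, 0, 0, 0, 0, 3.5, 1], [0, 0, 0, 0, 0, 0, 1], [0, 0, 0, 0, 0, 0, 1], [0, 0, 0, 0, 0, 0, 1]]

```text
time: 12.42
ee_pos: [0.5128, -0.2273, 0.0071]
orientation: [0.72, -0.694, 0.002, -0.0]
wrist_force: [-0.4, 0.7, 0.2]
opening: 0.0882
```

Request:
step_arm:
  grip_force: 30
  rows:
    - [[0, 0, 0, 0, 0, 0, 0.7], [0, 0, 0, 0, 0, 0, 0.65], [0, 0, 0, 0, 0, 0, 0.6], [0, 0, 0, 0, 0, 0, 0.555], [0, 0, 0, 0, 0, 0, 0.555], [0, 0, 0, 0, 0, 0, 0.555], [0, 0, 0, 0, 0, 0, 0.555], [0, 0, 0, 0, 0, 0, 0.555], [0, 0, 0, 0, 0, 0, 0.555], [0, 0, 0, 0, 0, 0, 0.555]]

```text
time: 13.25
ee_pos: [0.5115, -0.2265, 0.0056]
orientation: [0.72, -0.694, 0.0, -0.0]
wrist_force: [0.8, 1.1, 4.4]
opening: 0.0488
```

```bash
python3 - <<'E'
from h import *
o=observe(); print(o['ee_pos'],o['wrist_force'],o['opening'])
snap('wrist','w8.png')
E
```

```text
[ 0.51153697 -0.22648386  0.00563905] [0.80926095 1.13431971 4.42738783] 0.04877503768484827
```

View pics/w8.png

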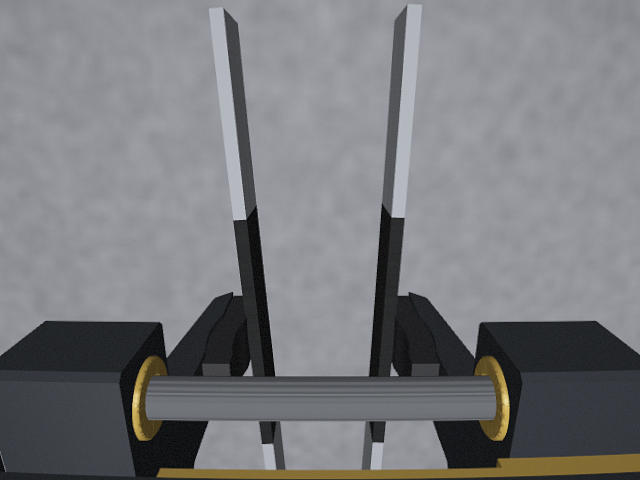

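Request:
step_arm:
  rows:
    - [[0, 0, 0, 0, 0, -5, 0.555], [0, 0, 0, 0, 0, -15, 0.555], [0, 0, 0, 0, 0, -25, 0.555], [0, 0, 0, 0, 0, -30, 0.555], [0, 0, 0, 0, 0, -30, 0.555], [0, 0, 0, 0, 0, -25, 0.555], [0, 0, 0, 0, 0, -15, 0.555], [0, 0, 0, 0, 0, 0, 0.555], [0, 0, 0, 0, 0, 0, 0.555], [0, 0, 0, 0, 0, 0, 0.555]]

```text
time: 14.13
ee_pos: [0.5101, -0.2262, 0.1487]
orientation: [0.72, -0.694, -0.001, 0.0]
wrist_force: [0.1, -0.4, -0.8]
opening: 0.0488
```

```bash
python3 - <<'E'
from h import *
import pickle
o=observe(); print(o['ee_pos'],o['wrist_force'],o['torque'],o['opening'])
c=snap('wrist','w9.png');s=snap('scene','s9.png');pickle.dump((o,c,s),open('w9.pkl','wb'))
E
```

```text
[ 0.51009229 -0.22616507  0.14867738] [ 0.08151099 -0.40427938 -0.81941562] [0.01984477 0.05490631 0.03003637] 0.048794416332589824
```

View pics/w9.png

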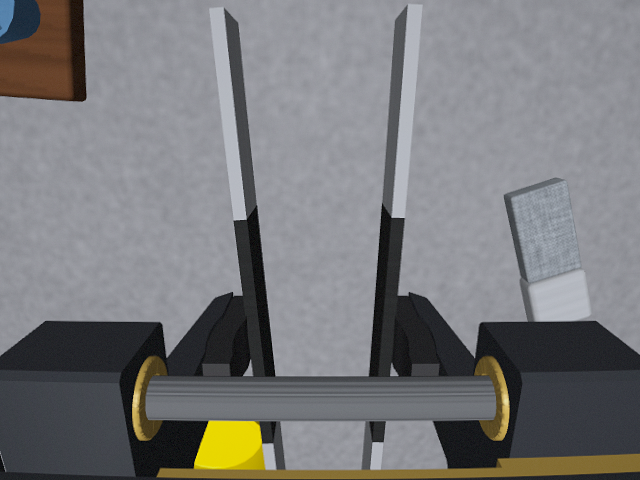

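View pics/s9.png

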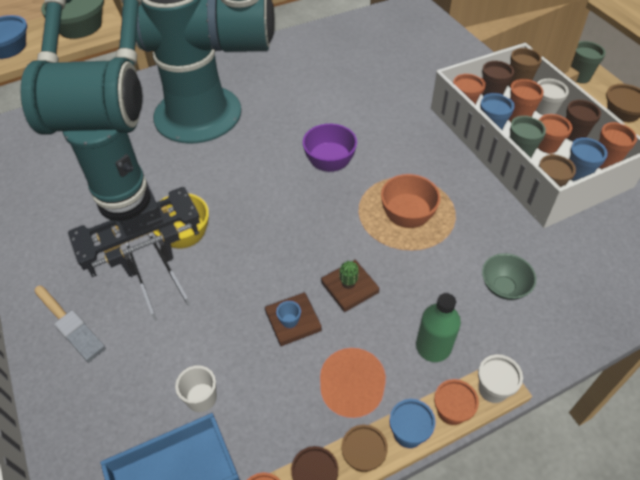

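```bash
python3 - <<'E'
from h import *
import pickle
o,c,s=pickle.load(open('w9.pkl','rb'))
Rm=R.from_quat(o['orientation']).as_matrix(); print(Rm.round(3))
zt=o['ee_pos'][2]+.0164
for q in [(209,9),(224,8),(408,5),(422,5)]:
    v=at(c,q,zt,o); print((Rm.T@(v-o['ee_pos'])*1000).round(1))
L=[(Rm.T@(at(c,q,zt,o)-o['ee_pos'])*1000) for q in [(209,9),(224,8),(408,5),(422,5)]]
e=np.mean(L,0); tip=(e+[0,17,0])/1000; print(tip)
C=np.array([.609,.0885])
T=C-(Rm@tip)[:2]; print('tcp target',T); d=np.r_[T,.149]-o['ee_pos']; print((Rm.T@d*1000).round(1))
E
```

```text
[[ 0.038 -0.999 -0.002]
 [-0.999 -0.038  0.001]
 [-0.001  0.002 -1.   ]]
[ -30.3 -101.   -16.6]
[ -26.2 -101.2  -16.6]
[  24.  -101.9  -16.7]
[  27.8 -102.   -16.7]
[-0.00116395 -0.08453349 -0.01664134]
tcp target [0.52453038 0.0841654 ]
[-3.096e+02 -2.610e+01 -1.000e-01]
```

Request:
step_arm:
  rows:
    - [[0, 0, 0, -15, -2, 0, 0.555], [0, 0, 0, -30, -2, 0, 0.555], [0, 0, 0, -35, -3, 0, 0.555], [0, 0, 0, -40, -3, 0, 0.555], [0, 0, 0, -40, -3, 0, 0.555], [0, 0, 0, -40, -3, 0, 0.555], [0, 0, 0, -40, -3, 0, 0.555], [0, 0, 0, -35, -3, 0, 0.555], [0, 0, 0, -24, -3, 0, 0.555], [0, 0, 0, -10, -1, 0, 0.555]]

```text
time: 15.07
ee_pos: [0.5245, 0.0862, 0.1487]
orientation: [0.721, -0.693, -0.001, 0.001]
wrist_force: [1.0, -0.6, -0.4]
opening: 0.0489
```

Request:
step_arm:
  rows:
    - [[0, 0, 0, 0, 0, 0, 0.555], [0, 0, 0, 0, 0, 0, 0.555], [0, 0, 0, 0, 0, 0, 0.555], [0, 0, 0, 0, 0, 0, 0.555], [0, 0, 0, 0, 0, 0, 0.555], [0, 0, 0, 0, 0, 0, 0.555], [0, 0, 0, 0, 0, 0, 0.555], [0, 0, 0, 0, 0, 0, 0.555], [0, 0, 0, 0, 0, 0, 0.555], [0, 0, 0, 0, 0, 0, 0.555]]

```text
time: 15.9
ee_pos: [0.5256, 0.0831, 0.1504]
orientation: [0.72, -0.694, 0.0, -0.0]
wrist_force: [-0.1, 0.3, -0.7]
opening: 0.0489
```

```bash
python3 - <<'E'
from h import *
import pickle
o=observe(); print(o['ee_pos'],o['wrist_force'],o['orientation'],o['opening'],o['q'])
c=snap('wrist','w10.png');t=snap('top','t10.png');pickle.dump((o,c,t),open('w10.pkl','wb'))
E
```

```text
[0.52564354 0.08307861 0.15044327] [-0.09216408  0.33738024 -0.6888073 ] [ 7.20277010e-01 -6.93686542e-01  7.49210706e-05 -6.95814838e-05] 0.04894884474080822 [ 1.09964491e-01  6.81583978e-02  2.00105578e+00 -2.97453171e-05
  1.07217565e+00  1.64316822e+00]
```

View pics/w10.png

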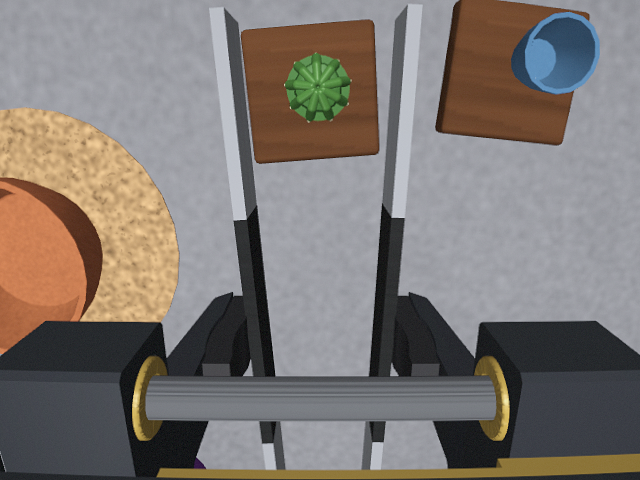

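View pics/t10.png

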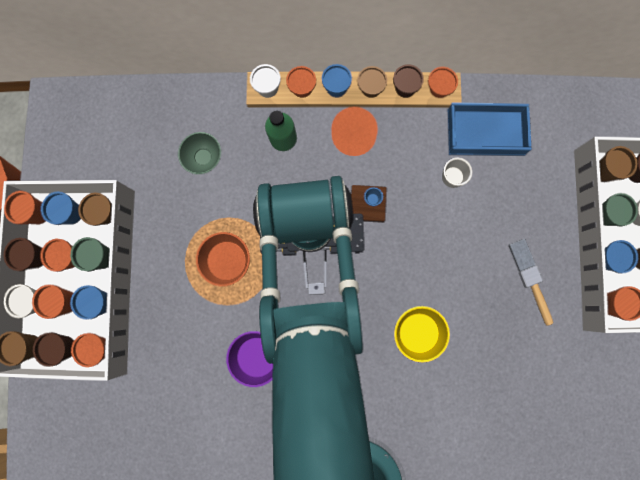

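```bash
python3 - <<'E'
from h import *
import pickle
o,c,s=pickle.load(open('w10.pkl','rb'))
Rm=R.from_quat(o['orientation']).as_matrix()
tip=np.array([-1.2,-84.5,0])
for q,z in [((318,88),.076),((318,88),.068),((286,88),.066),((350,88),.066)]:
    v=at(c,q,z,o); t=Rm.T@(v-o['ee_pos'])*1000; print(v,t.round(1),(t-tip).round(1))
E
```

```text
[0.61040655 0.08720408 0.076     ] [ -0.9 -84.8  74.5] [ 0.3 -0.3 74.5]
[0.61081905 0.08725464 0.068     ] [ -1.  -85.3  82.5] [ 0.2 -0.8 82.5]
[0.61033214 0.10343703 0.066     ] [-17.2 -85.4  84.5] [-16.   -0.9  84.5]
[0.61155523 0.0710994  0.066     ] [ 15.2 -85.4  84.5] [16.4 -0.9 84.5]
```

Request:
step_arm:
  rows:
    - [[0, 0, 0, 0, 0, 10, 0.555], [0, 0, 0, 0, 0, 20, 0.555], [0, 0, 0, 0, 0, 20, 0.555], [0, 0, 0, 0, 0, 20, 0.555], [0, 0, 0, 0, 0, 15, 0.555], [0, 0, 0, 0, 0, 10, 0.555], [0, 0, 0, 0, 0, 6, 0.555], [0, 0, 0, 0, 0, 2.5, 0.555], [0, 0, 0, 0, 0, 0, 0.555], [0, 0, 0, 0, 0, 0, 0.555]]

```text
time: 16.83
ee_pos: [0.5263, 0.0833, 0.0475]
orientation: [0.72, -0.694, 0.0, -0.0]
wrist_force: [-0.0, 0.8, 0.1]
opening: 0.0489
```

```bash
python3 - <<'E'
from h import *
o=observe(); print(o['ee_pos'],o['wrist_force'],o['torque'],o['opening'])
c=snap('wrist','w11.png');t=snap('scene','s11.png')
cv2.imwrite('pics/s11z.png',cv2.resize(t['frame'][200:340,240:420,::-1],None,fx=4,fy=4,interpolation=cv2.INTER_CUBIC))
E
```

```text
[0.52629801 0.08331079 0.04751959] [-0.04256488  0.76333678  0.12651596] [ 0.05894717 -0.03730013 -0.00515776] 0.04888101907569805
```

View pics/w11.png

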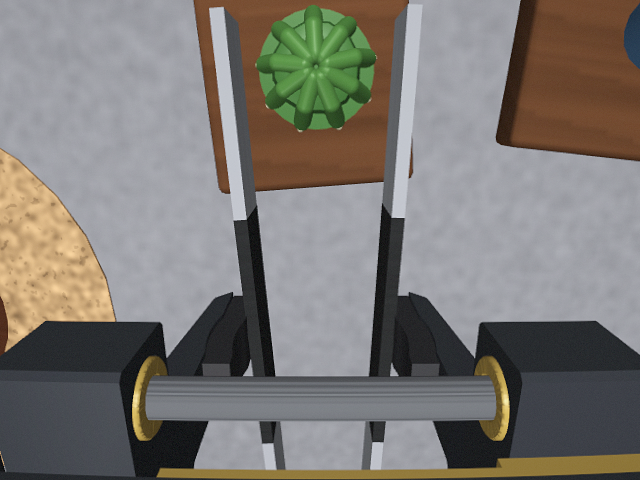

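View pics/s11z.png

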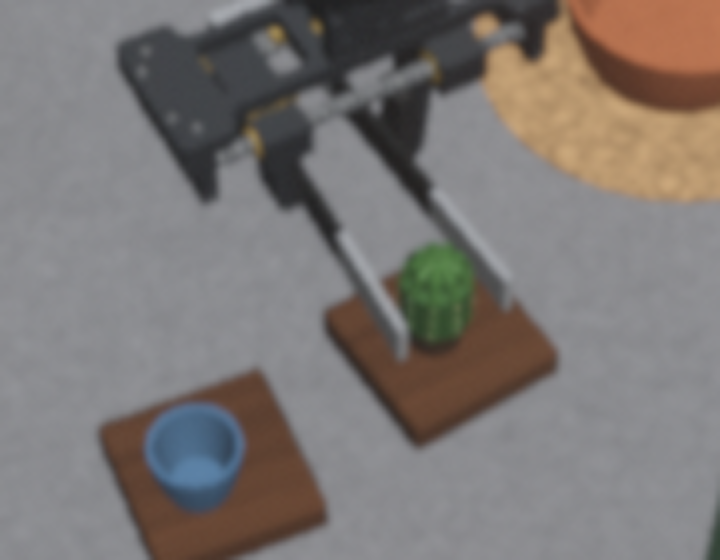

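Request:
step_arm:
  grip_force: 28
  rows:
    - [[0, 0, 0, 0, 0, 0, 0.53], [0, 0, 0, 0, 0, 0, 0.51], [0, 0, 0, 0, 0, 0, 0.49], [0, 0, 0, 0, 0, 0, 0.47], [0, 0, 0, 0, 0, 0, 0.45], [0, 0, 0, 0, 0, 0, 0.43], [0, 0, 0, 0, 0, 0, 0.4], [0, 0, 0, 0, 0, 0, 0.38], [0, 0, 0, 0, 0, 0, 0.38], [0, 0, 0, 0, 0, 0, 0.38]]

```text
time: 17.77
ee_pos: [0.5256, 0.0832, 0.0469]
orientation: [0.72, -0.694, -0.0, -0.0]
wrist_force: [0.3, -0.5, -0.2]
opening: 0.0398
```

```bash
python3 - <<'E'
from h import *
o=observe(); print(o['ee_pos'],o['wrist_force'],o['torque'],o['opening'])
c=snap('wrist','w12.png')
E
```

```text
[0.5255871  0.0831952  0.04686997] [ 0.28940444 -0.53325113 -0.22830711] [ 0.03053559 -0.05495424 -0.04047765] 0.039770049038616216
```

View pics/w12.png

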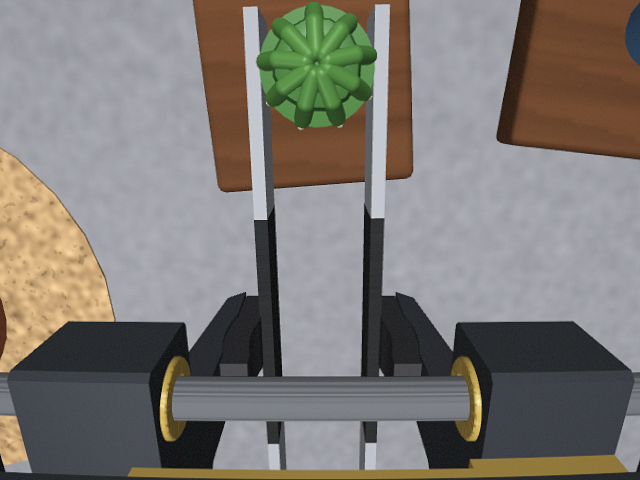

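Request:
step_arm:
  grip_force: 30
  rows:
    - [[0, 0, 0, 0, 0, 0, 0.38], [0, 0, 0, 0, 0, -4, 0.38], [0, 0, 0, 0, 0, -10, 0.38], [0, 0, 0, 0, 0, -15, 0.38], [0, 0, 0, 0, 0, -20, 0.38], [0, 0, 0, 0, 0, -20, 0.38], [0, 0, 0, 0, 0, -15, 0.38], [0, 0, 0, 0, 0, -8, 0.38], [0, 0, 0, 0, 0, -3, 0.38], [0, 0, 0, 0, 0, 0, 0.38]]

```text
time: 18.65
ee_pos: [0.5261, 0.0832, 0.1428]
orientation: [0.72, -0.694, 0.001, -0.001]
wrist_force: [-1.3, 0.6, -1.9]
opening: 0.0395
```

```bash
python3 - <<'E'
from h import *
import pickle
o=observe(); print(o['ee_pos'],o['wrist_force'],o['torque'],o['opening'])
Rm=R.from_quat(o['orientation']).as_matrix()
c=snap('wrist','w13.png');t=snap('scene','s13.png')
cv2.imwrite('pics/s13z.png',cv2.resize(t['frame'][160:340,240:440,::-1],None,fx=3.3,fy=3.3,interpolation=cv2.INTER_CUBIC))
T=np.array([.496,.286])-(Rm@np.array([-.001,-.085,0]))[:2]; d=np.r_[T,o['ee_pos'][2]]-o['ee_pos']; print(T,(Rm.T@d*1000).round(1))
E
```

```text
[0.52605846 0.08324019 0.14284062] [-1.34687743  0.58085997 -1.87909038] [ 0.04073429  0.04340319 -0.00695169] 0.039490981259862605
[0.41109858 0.28178971] [-2.028e+02  1.074e+02 -2.000e-01]
```

View pics/w13.png

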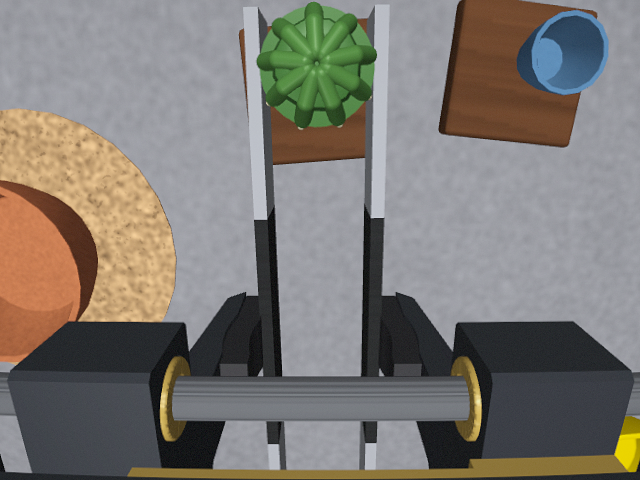

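View pics/s13z.png

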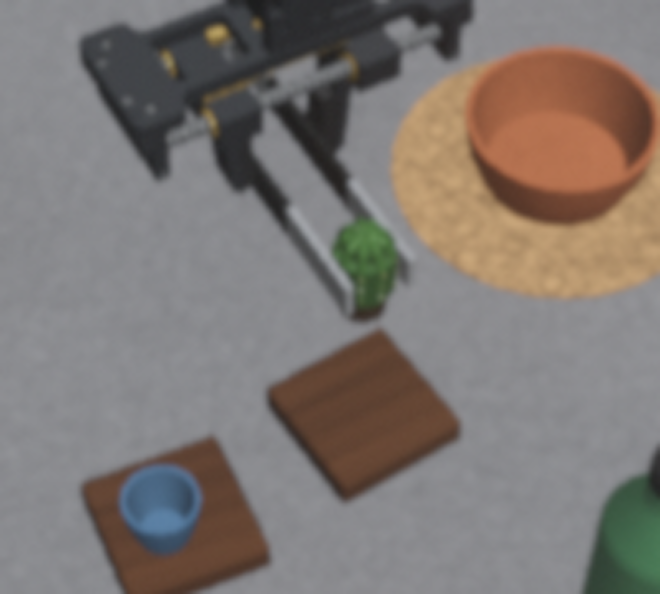

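Request:
step_arm:
  rows:
    - [[0, 0, 0, -8, 4, 0, 0.38], [0, 0, 0, -16, 8, 0, 0.38], [0, 0, 0, -24, 13, 0, 0.38], [0, 0, 0, -28, 15, 0, 0.38], [0, 0, 0, -28, 15, 0, 0.38], [0, 0, 0, -28, 15, 0, 0.38], [0, 0, 0, -28, 15, 0, 0.38], [0, 0, 0, -22, 12, 0, 0.38], [0, 0, 0, -14, 7, 0, 0.38], [0, 0, 0, -7, 3.5, 0, 0.38]]

```text
time: 19.58
ee_pos: [0.4081, 0.2836, 0.1407]
orientation: [0.721, -0.693, -0.001, 0.001]
wrist_force: [0.0, 0.4, -1.4]
opening: 0.0391
```

Request:
step_arm:
  rows:
    - [[0, 0, 0, 0, 0, 0, 0.38], [0, 0, 0, 0, 0, 0, 0.38], [0, 0, 0, 0, 0, 0, 0.38], [0, 0, 0, 0, 0, 0, 0.38], [0, 0, 0, 0, 0, 0, 0.38], [0, 0, 0, 0, 0, 0, 0.38], [0, 0, 0, 0, 0, 0, 0.38], [0, 0, 0, 0, 0, 0, 0.38], [0, 0, 0, 0, 0, 0, 0.38], [0, 0, 0, 0, 0, 0, 0.38]]

```text
time: 20.42
ee_pos: [0.4106, 0.2819, 0.1419]
orientation: [0.72, -0.694, 0.0, -0.0]
wrist_force: [-0.1, -0.3, -1.9]
opening: 0.0397
```

```bash
python3 - <<'E'
from h import *
import pickle
o=observe(); print(o['ee_pos'],o['wrist_force'],o['q'],o['opening'])
Rm=R.from_quat(o['orientation']).as_matrix(); print(o['ee_pos']+Rm@np.array([-.001,-.085,-.0055]))
c=snap('wrist','w14.png');t=snap('scene','s14.png');snap('top','t14.png')
cv2.imwrite('pics/s14z.png',cv2.resize(t['frame'][120:280,320:500,::-1],None,fx=3.5,fy=3.5,interpolation=cv2.INTER_CUBIC))
E
```

```text
[0.41059031 0.28193629 0.14190691] [-0.14462714 -0.30013834 -1.8504192 ] [5.51701119e-01 1.20771558e-02 2.07675005e+00 3.77396947e-06
 1.05263755e+00 2.08489915e+00] 0.039650647493552224
[0.49549206 0.28613015 0.1474163 ]
```

View pics/w14.png

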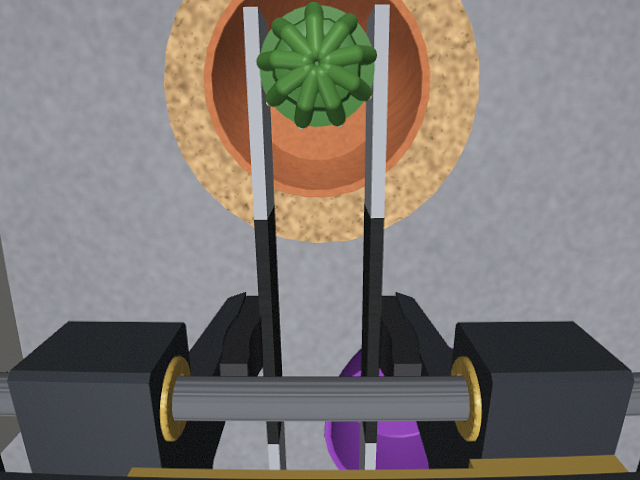

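View pics/s14z.png

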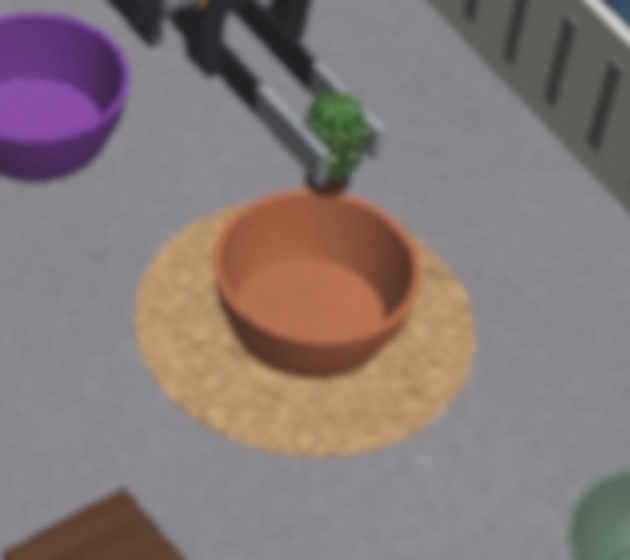

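View pics/t14.png

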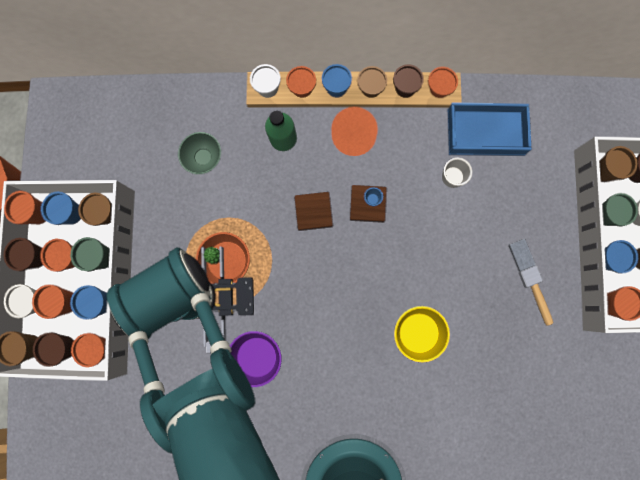

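```bash
python3 - <<'E'
from h import *
o=observe(); c=capture('wrist'); t=capture('top')
p=at(c,(317,196),.05,o); print('pot near edge',p,'centre x',p[0]+.06, 'cactus top',at(c,(317,62),.17,o), 'mat near',at(c,(317,242),.001,o), o['ee_pos'])
print(proj(t,(.4955,.286,.171)),proj(t,(.496,.287,.05)),o['dq'].round(4))
E
```

```text
pot near edge [0.43894348 0.28475759 0.05      ] centre x 0.49894348255590065 cactus top [0.496276   0.28603299 0.17      ] mat near [0.3974546  0.28358636 0.001     ] [0.41047183 0.28204574 0.14185358]
[210.26152243 254.39077395] [222.60137681 259.41179274] [ 0.0017  0.0002 -0.0018 -0.0019  0.0007 -0.0003]
```

All checks agree to within about 3 mm, so I'm handing in.

```bash
python3 - <<'E'
from h import *
print(finish_job())
E
```

```text
the job is handed in; nothing more can be done
None
```

The job is handed in, at about 20.5 s of the 64 s allowed. The hand-in reports no verdict, so the result rests on my own checks.

**What I did**
1. I pushed the clay pot about 25 cm onto the cork mat. The gripper was tilted 0.36 rad so that it pushed low, with both fingers against the pot.
2. I picked up the tongs, squeezed to 49 mm, and lowered them over the cactus.
3. I closed them with 30 N, and the fingers stopped at 39.7 mm on the cactus.
4. I lifted the cactus and carried it over the pot.

**What the last checks showed**

| Check | Measured | Needed |
|---|---|---|
| Pot centre to mat centre | about 2 mm | below 35 mm |
| Cactus centre to pot axis | about 3 mm | below 35 mm |
| Cactus centre height above the rim | about 97 mm | at least 55 mm |
| Roots above the rim | about 65 mm | at least 30 mm |

- **Upright and still:** in the pictures the cactus is upright and touches only the tongs. Joint speeds were near zero.
- **Bystanders:** the other pots and the bottle look unmoved in the top view.
- **Disagreements:** the wrist and top cameras differ by 2–3 mm on the pot's position, about the calibration error. My first cactus and pot readings from the scene camera were about 1 cm off the top view. The cause seems to have been badly picked pixels, and the wrist view settled the cactus position.

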